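Lay out damper parts for reassembly in reverse order

TASK

The four parts of the stripped damper stand in a row on the wooden strip-down rack; move them to the empty aluminium assembly rack in the reverse order, so that the leftmost part stands on the rightmost pad, the next one on the pad beside it, and so on to the rightmost part on the leftmost pad. Stand each part upright in the middle of its pad, the same way up as before, and leave the screwdriver and the marker behind the racks where they lie.

Things in the scene. Friction and masses are not known exactly. Their poses are not given: they have to be found in the camera images.
- spring_c (a point): steel coil spring standing upright, 47 mm diameter, 52 mm high; loose, rigid; the point is its centre, 26 mm above its foot; z is its axis
- bush_c (a point): plain brass bush (short thick ring, solid brass colour) lying flat, 37 mm diameter, 18 mm high; loose; the point is its centre, 9 mm above its foot; z is its axis
- piston_c (a point): damper piston: flat white disc with a black band and a small central hole, 44 mm diameter, 14 mm high; loose; the point is its centre, 7 mm above its foot; z is its axis
- bullet_c (a point): white plastic seal bullet standing upright, 30 mm diameter in its lower part, tapering to the top, 52 mm high; loose; the point is half-way up, 26 mm above its foot; z is its axis
- strip_rack: strip-down rack: light wooden plate, 66 mm wide (x), 232 mm long (y, to the robot's left at yaw 0), fixed; flat top at 13 mm. Origin: centre of its underside, on the work surface. Four places at x = 0, y = +90, +30, -30, -90 mm (left to right), each a round black rubber pad 52 mm across, its top 18 mm over the work surface. Holds the four parts, one to a pad, in varying order
- build_rack: assembly rack: bare aluminium plate, 66 mm wide (x), 232 mm long (y, to the robot's left at yaw 0), fixed; flat top at 13 mm. Origin: centre of its underside, on the work surface. Four places at x = 0, y = +90, +30, -30, -90 mm (left to right), each a round black rubber pad 52 mm across, its top 18 mm over the work surface. Empty at the start; left or right of the wooden one
- pad_spring: fixed round black rubber pad, 52 mm diameter, 5 mm thick, on the strip-down rack, on which the coil spring stands at the start, so it marks that part's place in the row even later; origin at the centre of its underside, its top 5 mm higher
- pad_bush: fixed round black rubber pad, 52 mm diameter, 5 mm thick, on the strip-down rack, on which the brass bush stands at the start, so it marks that part's place in the row even later; origin at the centre of its underside, its top 5 mm higher
- pad_piston: fixed round black rubber pad, 52 mm diameter, 5 mm thick, on the strip-down rack, on which the piston stands at the start, so it marks that part's place in the row even later; origin at the centre of its underside, its top 5 mm higher
- pad_bullet: fixed round black rubber pad, 52 mm diameter, 5 mm thick, on the strip-down rack, on which the seal bullet stands at the start, so it marks that part's place in the row even later; origin at the centre of its underside, its top 5 mm higher
- screwdriver: bystander: black screwdriver, 189x33x31 mm, lying along the back edge of the cart's tray behind the racks; origin at the centre of its underside
- pen: bystander: off-white marker pen with a red cap, 121x14x13 mm, lying along the back edge of the cart's tray behind the racks; origin at the centre of its underside

How it is judged:
At the end, for the whole second after the job is handed in: each part stands upright (0.1 rad), at rest, on the aluminium rack's pad that mirrors its starting place, its centre within 12 mm of the pad's centre along and across the rack and 4 mm in height; screwdriver and marker within 20 mm of where they lay (x of spring_c in the frame of build_rack between -0.012 and 0.012 m and z of spring_c in the frame of build_rack between 0.04 and 0.048 m and angle between each of spring_c, bush_c, piston_c, bullet_c's own z axis and vertical below 0.1 rad and linear speed of each of spring, bush, piston, bullet below 0.02 m/s and ((y of pad_spring in the frame of strip_rack between 0.08 and 0.1 m and y of spring_c in the frame of build_rack between -0.102 and -0.078 m) or (y of pad_spring in the frame of strip_rack between 0.02 and 0.04 m and y of spring_c in the frame of build_rack between -0.042 and -0.018 m) or (y of pad_spring in the frame of strip_rack between -0.04 and -0.02 m and y of spring_c in the frame of build_rack between 0.018 and 0.042 m) or (y of pad_spring in the frame of strip_rack between -0.1 and -0.08 m and y of spring_c in the frame of build_rack between 0.078 and 0.102 m)) and x of bush_c in the frame of build_rack between -0.012 and 0.012 m and z of bush_c in the frame of build_rack between 0.023 and 0.031 m and ((y of pad_bush in the frame of strip_rack between 0.08 and 0.1 m and y of bush_c in the frame of build_rack between -0.102 and -0.078 m) or (y of pad_bush in the frame of strip_rack between 0.02 and 0.04 m and y of bush_c in the frame of build_rack between -0.042 and -0.018 m) or (y of pad_bush in the frame of strip_rack between -0.04 and -0.02 m and y of bush_c in the frame of build_rack between 0.018 and 0.042 m) or (y of pad_bush in the frame of strip_rack between -0.1 and -0.08 m and y of bush_c in the frame of build_rack between 0.078 and 0.102 m)) and x of piston_c in the frame of build_rack between -0.012 and 0.012 m and z of piston_c in the frame of build_rack between 0.021 and 0.029 m and ((y of pad_piston in the frame of strip_rack between 0.08 and 0.1 m and y of piston_c in the frame of build_rack between -0.102 and -0.078 m) or (y of pad_piston in the frame of strip_rack between 0.02 and 0.04 m and y of piston_c in the frame of build_rack between -0.042 and -0.018 m) or (y of pad_piston in the frame of strip_rack between -0.04 and -0.02 m and y of piston_c in the frame of build_rack between 0.018 and 0.042 m) or (y of pad_piston in the frame of strip_rack between -0.1 and -0.08 m and y of piston_c in the frame of build_rack between 0.078 and 0.102 m)) and x of bullet_c in the frame of build_rack between -0.012 and 0.012 m and z of bullet_c in the frame of build_rack between 0.04 and 0.048 m and ((y of pad_bullet in the frame of strip_rack between 0.08 and 0.1 m and y of bullet_c in the frame of build_rack between -0.102 and -0.078 m) or (y of pad_bullet in the frame of strip_rack between 0.02 and 0.04 m and y of bullet_c in the frame of build_rack between -0.042 and -0.018 m) or (y of pad_bullet in the frame of strip_rack between -0.04 and -0.02 m and y of bullet_c in the frame of build_rack between 0.018 and 0.042 m) or (y of pad_bullet in the frame of strip_rack between -0.1 and -0.08 m and y of bullet_c in the frame of build_rack between 0.078 and 0.102 m)) and distance of each of screwdriver, pen from where it was at the start of the episode below 0.02 m); the robot touches nothing.
It fails at once if the screwdriver behind the racks is disturbed (moved over 40 mm) (distance of screwdriver from where it was at the start of the episode above 0.04 m).
It fails at once if the marker behind the racks is disturbed (moved over 40 mm) (distance of pen from where it was at the start of the episode above 0.04 m).
It also fails if it takes over 93 s, if anything falls off the work surface, if the arm or the gripper's body presses on something with over 40 N, if the wrist force passes 120 N, or if a joint passes its speed limit or range.

ROBOT

A 6-joint arm with a two-finger parallel gripper is mounted at the origin on a cart in front of the work surface, level with it; the furniture and walls round the work are solid. World frame = base frame: x ahead of the robot, y to its left, z up, the work surface at z = 0. Lengths are in m, angles in rad, forces in N, time in s.
With the tool pointing down it reaches from about 0.3 to 0.875 m from the base axis. Payload 6.4 kg.
Tool frame: the origin (TCP) lies midway between the tips of the shut fingers; the grasp point (between the pads) lies 19 mm behind it; z points along the fingers, y is the line along which they close (so a half turn about z gives the same grasp; the last joint's range is limited). The gripper opens to 85 mm and grips with 20 to 120 N. Pads are 22 mm wide; open, the fingers measure 114 mm over their backs; the gripper's body (76 mm by 85 mm) begins 54 mm behind the grasp point. The pads swing forward as they close: fully open they stand 13 mm farther back than shut.
Start: joints at [-1.398, 0.181, 1.607, -0, 1.354, -0.206], TCP at [0.213, -0.534, 0.199] pointing down, gripper open.
Joint ranges: [-2.99, 2.99], [-0.89, 2.07], [0.3, 2.58], [-1.14, 4.28], [0, 2.63], [-3.12, 3.12]. Speed limits (rad/s): [2.57, 2.57, 3.01, 3.14, 3.14, 3.14].

INTERFACE

Orientations are given as a unit quaternion [w, x, y, z].
In Python, from bench import sensors, vision, ctrl gives the robot as it stands.
- The arm moves only by the tool carry_out, never from a script. Its argument "deltas" is text: rows parted by semicolons, each of 7 numbers parted by spaces: the shift along the tool's x, y, z in mm, then the turn, a rotation vector about the tool's x, y, z in rad, then the closure, from 0 (fully open) to 1 (shut). In form: tx ty tz ax ay az claw; .... A call has 1 to 12 rows; each row is the pose to reach, as a shift and turn from the pose commanded when the call began, along the tool's axes at that moment; what a row does not reach only later rows make up. A row lasts 1/8 s, in which the tool goes at most 62.5 mm and 10.7 degrees, less where a joint would pass 70% of its speed; a pose out of reach is approached as far as the arm can. A call with a gripper value outside its range is refused whole. The fingers move at their own pace and stop on an object; the grip force is fixed at half the most. Time passes only in rows, so rows that repeat a pose let the fingers close. It gives the time, the measured TCP pose, the force, the opening and the grip force at its end, in the units of the state.
- sensors.get_obs(): the state, without advancing time (a new reading comes with each control period).
- vision.camera(name): name is "side" or "top" or "wrist"; returns the picture (480x640x3 uint8, blue, green, red); there is no depth.
- vision.camera_model(name): a dict with "K" (3x3 intrinsics, pixels), "extrinsics" (4x4, takes a point from world to camera coordinates); the wrist camera has in their place "hand_eye" (4x4, takes a point from camera to tool coordinates, whose origin is the TCP and whose axes are the flange's). Camera axes: x right, y down, z forward; pixel columns grow to the right and rows downward; lengths in m; the calibration is good to about 2 mm. A picture is of the moment at which its call begins: read the wrist's pose just before it. camera_model takes no time and is no camera call.
- ctrl.hand_in(): hands the job in; it is judged then, once.
The state is a dict: "time_s": time; "q": joint angles; "dq": joint speeds; "joint_efforts": joint torques, N m; "eef_pos": TCP position; "eef_rot": TCP orientation; "wrist_force": force on the tool from outside, world axes, zero at the start; "torque": the same for the moment, N m; "opening": opening from 0.0 (shut) to 1.0 (fully open); "grasp_force": force on a finger pad.
Only numpy, scipy, OpenCV 4.12 (cv2) and the standard library are available. Lean on these libraries where they do the work, as an engineer would, in place of code of your own. Each camera call takes 0.05 s, during which the arm holds its last target. There are 200 camera calls.

## Working session

There is one attempt and no reset: what is moved stays moved. The work goes in short steps, Python scripts to look and compute and a tool call to move; the robot and the scene stay as the last step left them, time stands still between calls to the robot, and variables do not carry over. Pictures are saved under pics/ and viewed, at most 14 in all, crops included, and the job is handed in when it is done.

Besides the shell and the picture viewer there is one more tool, called after ">>>" as name(argument=value, ...) on one line, values as JSON. carry_out: Moves the arm, as the interface text tells. Its arguments: {"type":"object","properties":{"deltas":{"type":"string"}},"required":["deltas"]}

```bash
mkdir -p pics; ls; cat > h.py <<'E'
import numpy as np, cv2
from bench import sensors, vision, ctrl
from scipy.spatial.transform import Rotation as R
def pose():
    o=sensors.get_obs(); q=o['eef_rot']; T=np.eye(4)
    T[:3,:3]=R.from_quat([q[1],q[2],q[3],q[0]]).as_matrix(); T[:3,3]=o['eef_pos']; return T
def cam(name):
    m=vision.camera_model(name)
    K=np.array(m['K'])
    E=np.linalg.inv(pose()@np.array(m['hand_eye'])) if name=='wrist' else np.array(m['extrinsics'])
    return K,E
def ray(name,u,v,z,KE=None):
    K,E=KE or cam(name); d=E[:3,:3].T@np.linalg.inv(K)@[u,v,1]; c=-E[:3,:3].T@E[:3,3]
    return c+d*(z-c[2])/d[2]
def proj(name,p,KE=None):
    K,E=KE or cam(name); c=K@(E[:3,:3]@np.array(p)+E[:3,3]); return c[:2]/c[2]
def snap(name,f):
    KE=cam(name); im=vision.camera(name); cv2.imwrite('pics/'+f,im); return im,KE
E
python3 - <<'E'
from h import *
print(sensors.get_obs())
for n in ('top','side','wrist'):
    im,_=snap(n,n+'0.png')
    print(n,vision.camera_model(n))
E
```

```text
pics
{'time_s': 0.0, 'q': array([-1.39831976e+00,  1.81557964e-01,  1.60804411e+00,  1.31672929e-05,
        1.35385169e+00, -2.06264334e-01]), 'dq': array([-0.00019607,  0.00132417,  0.00021676, -0.0008488 , -0.00026797,
       -0.00104451]), 'joint_efforts': array([ 3.01652335e-04, -4.44881415e+01, -3.51326430e+01, -2.27512246e-04,
        9.16419842e-03, -8.80264395e-06]), 'eef_pos': array([ 0.2125331 , -0.53358432,  0.19815729]), 'eef_rot': array([-9.30310546e-04,  9.82122779e-01,  1.88239159e-01,  2.21469721e-05]), 'wrist_force': array([-0.00959905,  0.05607232, -0.5206667 ]), 'torque': array([0.03274984, 0.05755911, 0.00614531]), 'grasp_force': 0.0, 'opening': 1.000865241337318}
top {'K': array([[573.0408325 ,   0.        , 315.71476761],
       [  0.        , 573.0408325 , 239.54421078],
       [  0.        ,   0.        ,   1.        ]]), 'extrinsics': array([[ 0.01664485, -0.99969277, -0.01836628, -0.03649547],
       [-0.99093113, -0.01404384, -0.13363483,  0.57965431],
       [ 0.13333584,  0.02042405, -0.99086044,  1.07143786],
       [ 0.        ,  0.        ,  0.       
[... 265 characters left out ...]
  [-0.18466527, -0.50116416, -0.84541896,  0.13067342],
       [ 0.33326859,  0.77731367, -0.53358738,  1.00800272],
       [ 0.        ,  0.        ,  0.        ,  1.        ]])}
wrist {'K': array([[345.56717929,   0.        , 316.69627433],
       [  0.        , 345.56717929, 239.1202924 ],
       [  0.        ,   0.        ,   1.        ]]), 'hand_eye': array([[-6.39405073e-04, -9.58330988e-01, -2.85659429e-01,
         7.25964694e-02],
       [ 9.99998854e-01, -1.00476414e-03,  1.13244037e-03,
        -1.10870581e-03],
       [-1.37227305e-03, -2.85658378e-01,  9.58330532e-01,
        -1.74955173e-01],
       [ 0.00000000e+00,  0.00000000e+00,  0.00000000e+00,
         1.00000000e+00]])}
```

View pics/top0.png

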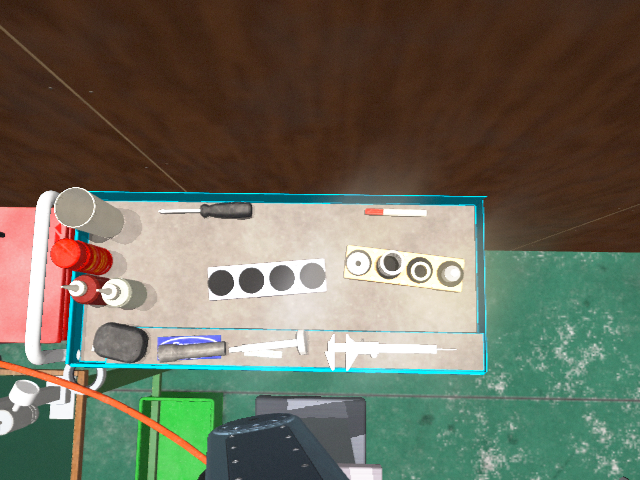

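View pics/side0.png

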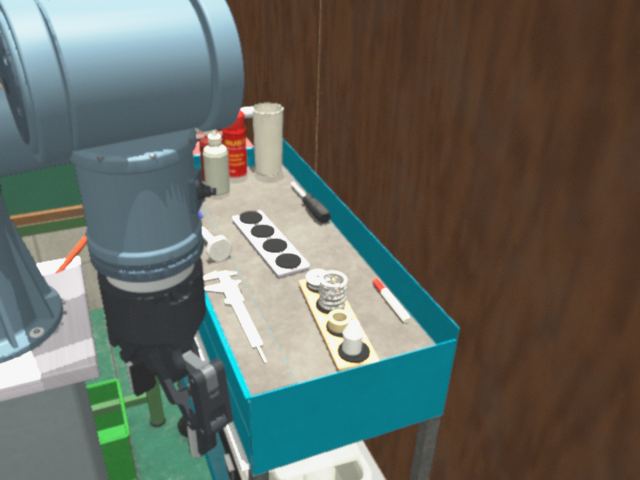

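The wooden rack carries, left to right, the piston (358,263), spring (389,264), bush (420,271) and bullet (452,274). The empty aluminium rack is on the left, at (221–312, 275–283). I'll enlarge it.

```bash
python3 - <<'E'
from h import *
im=cv2.imread('pics/top0.png')
c=im[235:310,200:335]; c2=im[235:310,335:470]
cv2.imwrite('pics/topcrop.png',cv2.resize(np.vstack([c,c2]),None,fx=4,fy=4,interpolation=cv2.INTER_CUBIC)[:600,:])
E
```

```text
(no output)
```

View pics/topcrop.png

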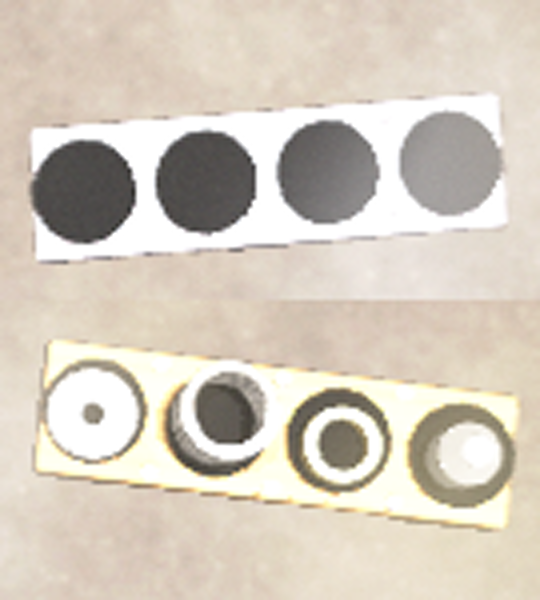

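Build pad centres in the crop are (84,191), (206,182), (328,171) and (450,163). Part tops are at: piston (94,411), spring ring (222,412), bush (342,445), bullet tip (476,452).

```bash
python3 - <<'E'
from h import *
np.set_printoptions(precision=4,suppress=True)
def f(u,v,z):
    o=(200+u/4,235+v/4) if v<300 else (335+u/4,235+(v-300)/4)
    return ray('top',o[0]-.375,o[1]-.375,z)
B=[f(84,191,.018),f(206,182,.018),f(328,171,.018),f(450,163,.018)]
print(np.array(B)); d=B[0]-B[3]; print('build c',np.mean(B,0),'yaw',np.arctan2(-d[0],d[1]),np.linalg.norm(d))
S=[f(94,411,.032),f(222,412,.07),f(342,445,.036),f(476,452,.07)]
print(np.array(S)); d=S[0]-S[3]; print('strip yaw',np.arctan2(-d[0],d[1]),np.linalg.norm(d))
P=[f(94,416,.018),f(217,424,.018),f(339,440,.018),f(463,455,.018)];print(np.array(P)); d=P[0]-P[3];print(np.arctan2(-d[0],d[1]),np.linalg.norm(d))
print(pose())
E
```

```text
[[ 0.4956  0.1578  0.018 ]
 [ 0.5009  0.0981  0.018 ]
 [ 0.5072  0.0384  0.018 ]
 [ 0.5121 -0.0213  0.018 ]]
build c [0.504  0.0682 0.018 ] yaw 0.09172255847733589 0.17984547548571267
[[ 0.5376 -0.1103  0.032 ]
 [ 0.5344 -0.1679  0.07  ]
 [ 0.5226 -0.2291  0.036 ]
 [ 0.5175 -0.2856  0.07  ]]
strip yaw -0.11413209765030272 0.18055717387639827
[[ 0.5365 -0.111   0.018 ]
 [ 0.5335 -0.1711  0.018 ]
 [ 0.5265 -0.2306  0.018 ]
 [ 0.5201 -0.2907  0.018 ]]
-0.09091556959739985 0.18046024945647315
[[ 0.9291  0.3698 -0.0002  0.2126]
 [ 0.3698 -0.9291  0.0013 -0.5338]
 [ 0.0003 -0.0013 -1.      0.1984]
 [ 0.      0.      0.      1.    ]]
```

```bash
cat >> h.py <<'E'
SY,BY=-.097,.092      # rack yaws
def delta(x,y,z,yaw):
    "print tool-frame shift (mm) and turn (rad) to target; yaw = rack yaw"
    a=np.pi/2+yaw; Rt=np.array([[np.cos(a),np.sin(a),0],[np.sin(a),-np.cos(a),0],[0,0,-1]]).T
    Rt=np.column_stack([[np.cos(a),np.sin(a),0],[np.sin(a),-np.cos(a),0],[0,0,-1]])
    T=pose(); d=T[:3,:3].T@(np.array([x,y,z])-T[:3,3])*1000
    r=R.from_matrix(T[:3,:3].T@Rt).as_rotvec(); print(np.round(d,1),np.round(r,3))
E
python3 -c "
from h import *
delta(.5285,-.20,.20,SY)"
```

```text
[ 417.  -193.3   -1.2] [-1.000e-03 -1.000e-03 -1.095e+00]
```

>>> carry_out(deltas="45 -21 0 0 0 -0.12 0;90 -42 0 0 0 -0.24 0;135 -63 0 0 0 -0.36 0;180 -84 0 0 0 -0.48 0;225 -105 0 0 0 -0.6 0;270 -126 0 0 0 -0.72 0;315 -147 0 0 0 -0.84 0;360 -168 0 0 0 -0.96 0;400 -186 0 0 0 -1.06 0;417 -193 -1 0 0 -1.095 0;417 -193 -1 0 0 -1.095 0;417 -193 -1 0 0 -1.095 0")

```text
time_s: 1.65
eef_pos: [0.5279, -0.2017, 0.1999]
eef_rot: [-0.0, 0.741, 0.671, -0.0]
wrist_force: [0.7, -0.2, -0.1]
opening: 1.005
grasp_force: 0.0
```

```bash
python3 - <<'E'
from h import *
im,KE=snap('wrist','w1.png'); np.save('ke1.npy',np.array([*KE],dtype=object),allow_pickle=True); print(pose())
E
```

```text
[[ 9.90686922e-02  9.95080443e-01 -5.52547549e-04  5.27884397e-01]
 [ 9.95080566e-01 -9.90688126e-02 -1.94786718e-04 -2.01849622e-01]
 [-2.48568684e-04 -5.30532062e-04 -9.99999828e-01  1.99957001e-01]
 [ 0.00000000e+00  0.00000000e+00  0.00000000e+00  1.00000000e+00]]
```

View pics/w1.png

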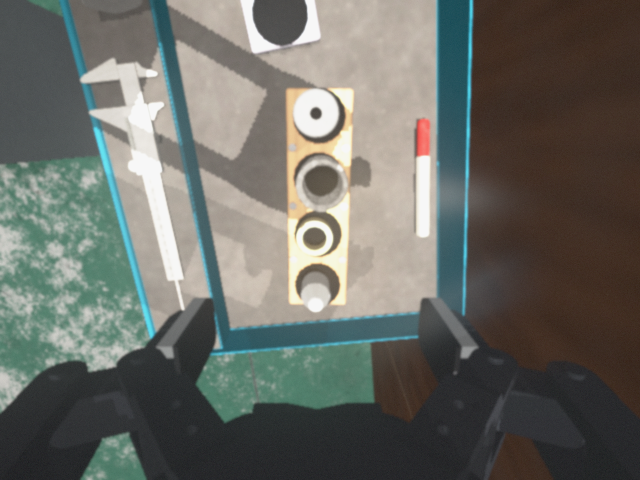

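Wrist view shows the piston top at (317,113), spring top ring (321,178), bush top (315,236), bullet tip (316,302), and the tray end wall at rows 325–348.

```bash
python3 - <<'E'
from h import *
KE=tuple(np.array(a,float) for a in np.load('ke1.npy',allow_pickle=True))
np.set_printoptions(precision=4,suppress=True)
for n,u,v,z in [('piston',317,113,.032),('spring',321,178,.07),('bush',315,236,.036),('bullet',316,302,.07),('padpiston',319,115,.018),('padbush',317,234,.018),('padbullet',318,286,.018),('wall0',316,325,0),('wall05',316,346,.05),('wall0',316,346,0.08)]: print(n,ray('wrist',u,v,z,KE))
print('top wall',ray('top',476,290,0),ray('top',481,290,.05),ray('top',486,290,.05))
E
```

```text
piston [ 0.5369 -0.1082  0.032 ]
spring [ 0.5349 -0.164   0.07  ]
bush [ 0.5232 -0.2258  0.036 ]
bullet [ 0.5186 -0.2827  0.07  ]
padpiston [ 0.5388 -0.1094  0.018 ]
padbush [ 0.5249 -0.229   0.018 ]
padbullet [ 0.52   -0.2895  0.018 ]
wall0 [ 0.5117 -0.349  -0.    ]
wall05 [ 0.5122 -0.3451  0.05  ]
wall0 [ 0.5143 -0.3251  0.08  ]
top wall [ 0.4895 -0.3444  0.    ] [ 0.4871 -0.3409  0.05  ] [ 0.4872 -0.3503  0.05  ]
```

```bash
python3 -c "
from h import *
delta(.518,-.284,.13,SY);delta(.518,-.284,.022,SY)"
```

```text
[-82.7  -1.7  70. ] [-0.001  0.    -0.002]
[-82.7  -1.6 178. ] [-0.001  0.    -0.002]
```

>>> carry_out(deltas="-45 -1 20 0 0 0 0;-83 -2 60 0 0 0 0;-83 -2 90 0 0 0 0;-83 -2 120 0 0 0 0;-83 -2 150 0 0 0 0;-83 -2 168 0 0 0 0;-83 -2 178 0 0 0 0;-83 -2 178 0 0 0 0.5;-83 -2 178 0 0 0 1;-83 -2 178 0 0 0 1;-83 -2 178 0 0 0 1;-83 -2 178 0 0 0 1")

```text
time_s: 3.2
eef_pos: [0.5185, -0.2835, 0.0233]
eef_rot: [0.0, 0.74, 0.672, -0.0]
wrist_force: [-4.1, 1.0, 6.3]
opening: 0.232
grasp_force: 54.8
```

```bash
python3 - <<'E'
from h import *
o=sensors.get_obs();print(o['opening'],o['grasp_force'],o['wrist_force'],o['eef_pos'])
snap('side','s1.png');snap('wrist','w2.png')
a=cv2.imread('pics/side0.png')*0+cv2.imread('pics/s1.png');b=cv2.imread('pics/w2.png')
cv2.imwrite('pics/c1.png',np.hstack([cv2.resize(a[200:440,200:500],(400,320)),cv2.resize(b,(400,320))]))
E
```

```text
0.2315521953440729 54.81660891557112 [-4.09763045  0.98802063  6.2603055 ] [ 0.51851327 -0.28354161  0.02325708]
```

View pics/c1.png

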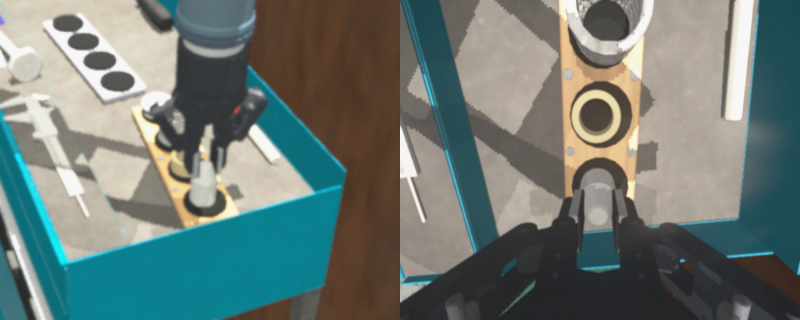

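The gripper holds the bullet between its fingers. I'll lift it and check the grip.

>>> carry_out(deltas="0 0 -5 0 0 0 1;0 0 -10 0 0 0 1;0 0 -15 0 0 0 1;0 0 -15 0 0 0 1")

```text
time_s: 3.8
eef_pos: [0.5191, -0.2834, 0.0377]
eef_rot: [0.001, 0.741, 0.672, 0.0]
wrist_force: [0.3, -0.3, -2.0]
opening: 0.226
grasp_force: 53.5
```

```bash
python3 - <<'E'
from h import *
snap('side','s2.png');snap('wrist','w3.png')
a=cv2.imread('pics/s2.png');b=cv2.imread('pics/w3.png')
cv2.imwrite('pics/c2.png',np.hstack([cv2.resize(a[270:390,290:410],(480,480),interpolation=2),cv2.resize(b[200:360,260:370],(320,480),interpolation=2)]))
E
```

```text
(no output)
```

View pics/c2.png

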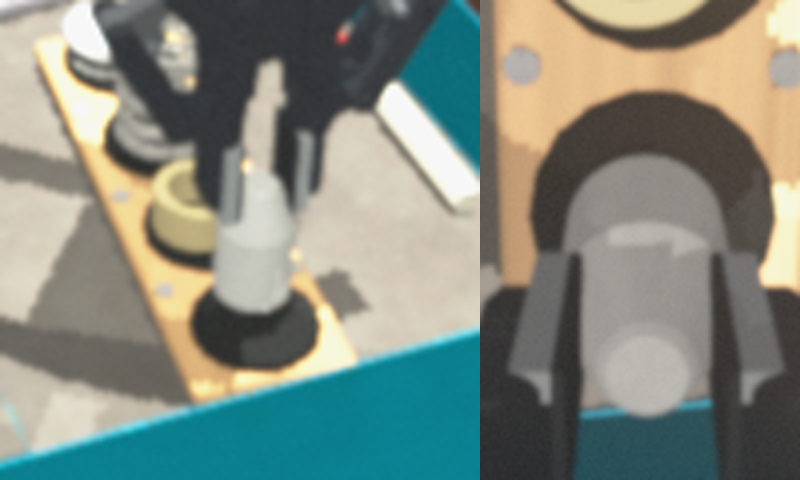

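```bash
python3 - <<'E'
from h import *
for z in np.arange(.02,.075,.01):
    print(round(z,3),'tip line',proj('side',[.506,-.294,z]).round(1),'foot ctr',proj('side',[.5188,-.2835,z]).round(1))
E
```

```text
0.02 tip line [346.8 352.8] foot ctr [351.4 346.4]
0.03 tip line [347.1 347.9] foot ctr [351.8 341.5]
0.04 tip line [347.5 342.9] foot ctr [352.1 336.6]
0.05 tip line [347.8 337.8] foot ctr [352.5 331.6]
0.06 tip line [348.2 332.7] foot ctr [352.9 326.5]
0.07 tip line [348.6 327.6] foot ctr [353.3 321.4]
```

```bash
python3 - <<'E'
from h import *
T=pose()
for s in (0,5,10,15,20,25,30):
  print(s,[proj('wrist',(T@[.011,y,-s/1e3,1])[:3]).round(0) for y in (-.018,-.010,.010,.018)])
c=T[:3,3]
for z in (.033,.045,.055,.06,.065,.07,.085): print(z,proj('wrist',[c[0],c[1],z]).round(0))
b=cv2.imread('pics/w3.png')
cv2.imwrite('pics/c3.png',cv2.resize(b[220:400,200:430],None,fx=3.3,fy=3.3,interpolation=2))
E
```

```text
0 [array([284., 257.]), array([299., 257.]), array([336., 257.]), array([351., 257.])]
5 [array([283., 261.]), array([299., 261.]), array([337., 261.]), array([352., 261.])]
10 [array([282., 264.]), array([298., 264.]), array([337., 264.]), array([353., 264.])]
15 [array([281., 268.]), array([297., 268.]), array([338., 268.]), array([354., 268.])]
20 [array([280., 271.]), array([297., 271.]), array([338., 271.]), array([355., 271.])]
25 [array([279., 275.]), array([296., 275.]), array([339., 275.]), array([356., 275.])]
30 [array([278., 280.]), array([296., 280.]), array([340., 280.]), array([357., 280.])]
0.033 [318. 274.]
0.045 [318. 282.]
0.055 [318. 290.]
0.06 [318. 295.]
0.065 [318. 300.]
0.07 [318. 305.]
0.085 [318. 322.]
```

View pics/c3.png

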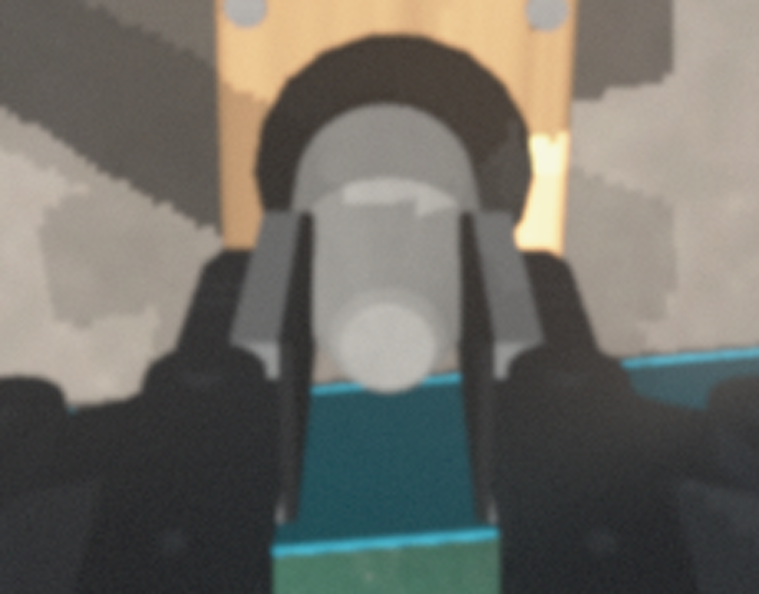

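Both views put the fingertips about 33 mm behind the nominal TCP, so the bullet is held only by its taper near the top. I'll set it back, open, go lower and look again.

>>> carry_out(deltas="0 0 5 0 0 0 1;0 0 10 0 0 0 1;0 0 15 0 0 0 1;0 0 15 0 0 0 1;0 0 15 0 0 0 0.5;0 0 15 0 0 0 0;0 0 15 0 0 0 0;0 0 22 0 0 0 0;0 0 28 0 0 0 0;0 0 30 0 0 0 0;0 0 30 0 0 0 0")

```text
time_s: 5.28
eef_pos: [0.5185, -0.283, 0.0067]
eef_rot: [-0.0, 0.741, 0.672, -0.0]
wrist_force: [0.1, 0.1, 0.1]
opening: 1.001
grasp_force: 0.0
```

```bash
python3 - <<'E'
from h import *
snap('side','s3.png');snap('wrist','w4.png')
a=cv2.imread('pics/s3.png');b=cv2.imread('pics/w4.png')
cv2.imwrite('pics/c4.png',np.hstack([cv2.resize(a[260:400,270:420],(450,420),interpolation=2),cv2.resize(b[200:480,200:430],(345,420),interpolation=2)]))
E
```

```text
(no output)
```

View pics/c4.png

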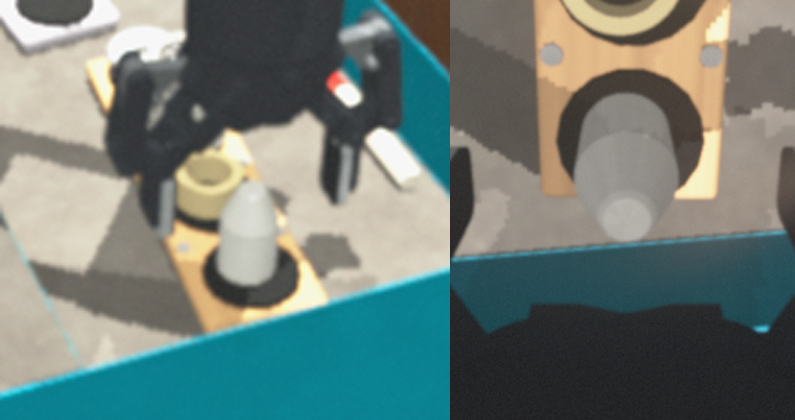

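```bash
python3 - <<'E'
from h import *
for z in (.02,.03,.04,.05,.06): print(z,[proj('side',[.5185+dx,-.294-dx*.1,z]).round(1) for dx in (-.050,-.043,.043,.05)])
E
```

```text
0.02 [array([322.9, 356.7]), array([327.4, 355.9]), array([380.3, 345.8]), array([384.5, 345. ])]
0.03 [array([323.2, 351.8]), array([327.6, 350.9]), array([380.8, 340.9]), array([385. , 340.2])]
0.04 [array([323.4, 346.8]), array([327.9, 345.9]), array([381.4, 336. ]), array([385.6, 335.2])]
0.05 [array([323.6, 341.7]), array([328.1, 340.9]), array([381.9, 331. ]), array([386.2, 330.2])]
0.06 [array([323.8, 336.6]), array([328.3, 335.7]), array([382.5, 325.9]), array([386.7, 325.2])]
```

The open fingertips are still at z ≈ 0.058. I'll go 14 mm lower and grip.

>>> carry_out(deltas="0 0 5 0 0 0 0;0 0 10 0 0 0 0;0 0 14 0 0 0 0;0 0 14 0 0 0 0;0 0 14 0 0 0 0.4;0 0 14 0 0 0 0.8;0 0 14 0 0 0 1;0 0 14 0 0 0 1;0 0 14 0 0 0 1")

```text
time_s: 6.5
eef_pos: [0.519, -0.2834, -0.0065]
eef_rot: [0.0, 0.741, 0.672, 0.0]
wrist_force: [-0.4, -0.8, 3.3]
opening: 0.327
grasp_force: 59.5
```

```bash
python3 - <<'E'
from h import *
delta(.518,-.284,.13,SY); delta(.4956,.1578,.13,BY); delta(.4956,.1578,-.005,BY);print(pose()[:3,3])
E
```

```text
[  -0.8   -0.8 -136.5] [0.001 0.    0.   ]
[ 436.8  -65.9 -136.7] [ 0.001  0.001 -0.189]
[436.9 -66.   -1.7] [ 0.001  0.001 -0.189]
[ 0.51897947 -0.28340207 -0.00647467]
```

Opening of about 28 mm with solid force, so the lower body is gripped. Lifting and carrying to the leftmost build pad.

>>> carry_out(deltas="0 0 -20 0 0 0 1;0 0 -55 0 0 0 1;0 0 -90 0 0 0 1;40 -6 -105 0 0 -0.02 1;85 -13 -105 0 0 -0.04 1;130 -20 -105 0 0 -0.06 1;175 -27 -105 0 0 -0.08 1;220 -34 -105 0 0 -0.1 1;265 -41 -105 0 0 -0.12 1;310 -48 -105 0 0 -0.14 1;355 -55 -105 0 0 -0.16 1;395 -61 -105 0 0 -0.18 1")

```text
time_s: 8.0
eef_pos: [0.496, 0.1176, 0.0992]
eef_rot: [0.0, 0.677, 0.736, 0.0]
wrist_force: [-0.6, -0.1, -1.7]
opening: 0.326
grasp_force: 59.4
```

```bash
python3 - <<'E'
from h import *
delta(.4956,.1578,.0985,BY); delta(.4956,.1578,-.006,BY)
E
```

```text
[40.1  3.   0.7] [ 0.001  0.    -0.008]
[ 40.1   2.9 105.2] [ 0.001  0.    -0.008]
```

>>> carry_out(deltas="25 2 0 0 0 0 1;40 3 0 0 0 -0.008 1;40 3 0 0 0 -0.008 1;40 3 30 0 0 -0.008 1;40 3 60 0 0 -0.008 1;40 3 85 0 0 -0.008 1;40 3 97 0 0 -0.008 1;40 3 102 0 0 -0.008 1;40 3 102 0 0 -0.008 1;40 3 102 0 0 -0.008 1")

```text
time_s: 9.25
eef_pos: [0.4968, 0.156, -0.003]
eef_rot: [0.001, 0.674, 0.739, 0.001]
wrist_force: [1.5, -0.1, -1.1]
opening: 0.327
grasp_force: 59.4
```

```bash
python3 - <<'E'
from h import *
delta(.4956,.1578,-.0065,BY);o=sensors.get_obs();print(o['wrist_force'])
snap('wrist','w5.png');b=cv2.imread('pics/w5.png')
cv2.imwrite('pics/c5.png',cv2.resize(b[160:480,120:520],(600,480),interpolation=2))
E
```

```text
[ 1.9 -1.1  3.5] [ 0.002  0.    -0.001]
[ 1.45954432 -0.13534735 -1.09792024]
```

View pics/c5.png

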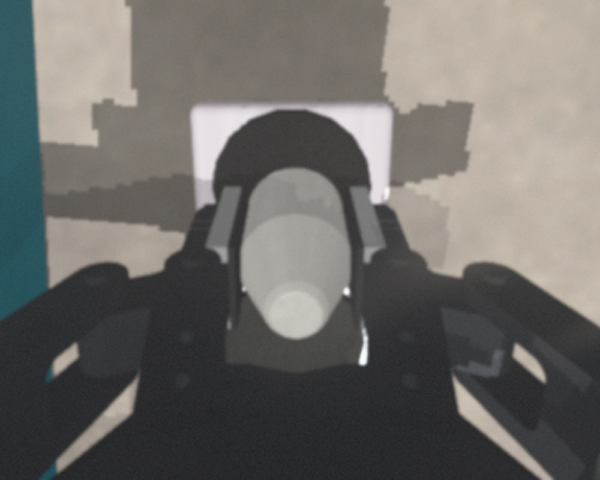

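The bullet is upright over the leftmost pad and well centred. I'll lower it the last 3 mm, release and rise.

>>> carry_out(deltas="2 -1 2 0 0 0 1;2 -1 3 0 0 0 1;2 -1 3 0 0 0 1;2 -1 3 0 0 0 0.8;2 -1 3 0 0 0 0.5;2 -1 3 0 0 0 0;2 -1 3 0 0 0 0;2 -1 -20 0 0 0 0;2 -1 -60 0 0 0 0;2 -1 -100 0 0 0 0;2 -1 -120 0 0 0 0;2 -1 -120 0 0 0 0")

```text
time_s: 10.8
eef_pos: [0.4962, 0.158, 0.1178]
eef_rot: [0.001, 0.674, 0.739, 0.001]
wrist_force: [0.5, 1.0, -0.3]
opening: 0.999
grasp_force: 0.0
```

```bash
python3 - <<'E'
from h import *
delta(.523,-.228,.115,SY); delta(.523,-.228,-.016,SY)
E
```

```text
[-386.9   -8.4    2.8] [ 0.004 -0.     0.188]
[-386.8   -9.   133.8] [ 0.004 -0.     0.188]
```

>>> carry_out(deltas="-45 -1 0 0 0 0.02 0;-95 -2 0 0 0 0.04 0;-145 -3 0 0 0 0.06 0;-195 -4 0 0 0 0.08 0;-245 -5 0 0 0 0.1 0;-295 -6 0 0 0 0.13 0;-340 -7 0 0 0 0.16 0;-375 -8 0 0 0 0.188 0;-387 -9 20 0.004 0 0.188 0;-387 -9 50 0.004 0 0.188 0;-387 -9 80 0.004 0 0.188 0;-387 -9 80 0.004 0 0.188 0")

```text
time_s: 12.3
eef_pos: [0.5178, -0.2263, 0.032]
eef_rot: [-0.005, 0.741, 0.672, -0.002]
wrist_force: [0.1, -0.0, 0.4]
opening: 0.995
grasp_force: 0.0
```

```bash
python3 - <<'E'
from h import *
delta(.523,-.228,-.016,SY)
E
```

```text
[-1.4  5.8 48. ] [-0.011 -0.004 -0.   ]
```

>>> carry_out(deltas="-1 6 10 -0.011 -0.004 0 0;-1 6 25 -0.011 -0.004 0 0;-1 6 38 -0.011 -0.004 0 0;-1 6 44 -0.011 -0.004 0 0;-1 6 44 -0.011 -0.004 0 0;-1 6 44 -0.011 -0.004 0 0")

```text
time_s: 13.05
eef_pos: [0.527, -0.2301, -0.0075]
eef_rot: [0.004, 0.741, 0.672, 0.001]
wrist_force: [0.5, 0.2, -0.2]
opening: 0.996
grasp_force: 0.0
```

```bash
python3 - <<'E'
from h import *
delta(.523,-.228,-.016,SY)
snap('side','s6.png');snap('wrist','w6.png')
a=cv2.imread('pics/s6.png');b=cv2.imread('pics/w6.png')
cv2.imwrite('pics/c6.png',np.hstack([cv2.resize(a[250:390,270:420],(450,420),interpolation=2),cv2.resize(b[100:480,160:470],(343,420),interpolation=2)]))
E
```

```text
[ 1.7 -4.2  8.4] [0.008 0.005 0.   ]
```

View pics/c6.png

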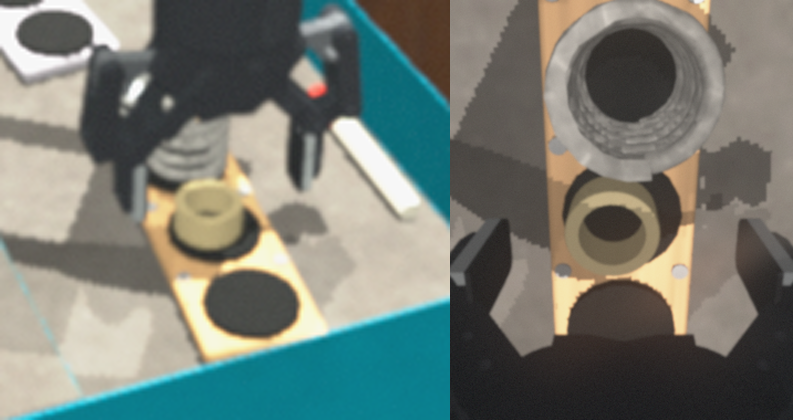

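The bush sits between the open fingers and the tool is about 4 mm off in x. I'll correct, lower 8 mm and close.

>>> carry_out(deltas="2 -4 4 0.008 0.005 0 0;2 -4 8 0.008 0.005 0 0;2 -4 8 0.008 0.005 0 0;2 -4 8 0.008 0.005 0 0.3;2 -4 8 0.008 0.005 0 0.5;2 -4 8 0.008 0.005 0 1;2 -4 8 0.008 0.005 0 1;2 -4 8 0.008 0.005 0 1;2 -4 8 0.008 0.005 0 1")

```text
time_s: 14.28
eef_pos: [0.524, -0.2281, -0.0149]
eef_rot: [0.001, 0.741, 0.672, 0.0]
wrist_force: [0.2, 0.1, 5.4]
opening: 0.411
grasp_force: 63.5
```

```bash
python3 - <<'E'
from h import *
delta(.523,-.228,-.016,SY); delta(.501,.098,.08,BY); delta(.501,.098,-.016,BY)
E
```

```text
[ 0.  -1.   1.1] [0.001 0.    0.   ]
[322.3 -54.4 -95.1] [ 0.001  0.001 -0.189]
[322.4 -54.5   0.9] [ 0.001  0.001 -0.189]
```

>>> carry_out(deltas="0 0 -20 0 0 0 1;0 0 -55 0 0 0 1;0 0 -90 0 0 0 1;35 -6 -95 0 0 -0.02 1;80 -14 -95 0 0 -0.05 1;125 -22 -95 0 0 -0.08 1;170 -30 -95 0 0 -0.11 1;215 -38 -95 0 0 -0.14 1;260 -45 -95 0 0 -0.165 1;300 -51 -95 0 0 -0.18 1;322 -54 -95 0 0 -0.189 1;322 -54 -95 0 0 -0.189 1")

```text
time_s: 15.78
eef_pos: [0.5, 0.0995, 0.08]
eef_rot: [-0.001, 0.673, 0.74, 0.0]
wrist_force: [0.6, 0.6, -1.3]
opening: 0.407
grasp_force: 60.2
```

>>> carry_out(deltas="0 0 0 0 0 0 1;0 0 30 0 0 0 1;0 0 60 0 0 0 1;0 0 80 0 0 0 1;0 0 88 0 0 0 1;0 0 88 0 0 0 1;0 0 88 0 0 0 1")

```text
time_s: 16.65
eef_pos: [0.5013, 0.0979, -0.0077]
eef_rot: [0.0, 0.674, 0.739, 0.0]
wrist_force: [0.4, -0.4, -1.8]
opening: 0.41
grasp_force: 60.2
```

```bash
python3 - <<'E'
from h import *
delta(.501,.098,-.015,BY)
E
```

```text
[ 0.2 -0.3  7.3] [ 0.001 -0.001 -0.   ]
```

Lower 6.5 mm, release, rise.

>>> carry_out(deltas="0 0 4 0 0 0 1;0 0 6.5 0 0 0 1;0 0 6.5 0 0 0 1;0 0 6.5 0 0 0 0.8;0 0 6.5 0 0 0 0.4;0 0 6.5 0 0 0 0;0 0 6.5 0 0 0 0;0 0 -20 0 0 0 0;0 0 -60 0 0 0 0;0 0 -100 0 0 0 0;0 0 -125 0 0 0 0;0 0 -125 0 0 0 0")

```text
time_s: 18.15
eef_pos: [0.5023, 0.0981, 0.1184]
eef_rot: [0.001, 0.674, 0.739, 0.002]
wrist_force: [-0.8, 0.1, -0.1]
opening: 0.997
grasp_force: 0.0
```

```bash
python3 - <<'E'
from h import *
delta(.5347,-.166,.11,SY); delta(.5347,-.166,-.01,SY)
E
```

```text
[-265.9    8.     8.4] [ 0.004 -0.001  0.189]
[-265.9    7.5  128.4] [ 0.004 -0.001  0.189]
```

>>> carry_out(deltas="-45 1 0 0 0 0.03 0;-90 2 0 0 0 0.06 0;-135 4 0 0 0 0.09 0;-180 5 0 0 0 0.12 0;-225 7 0 0 0 0.15 0;-255 8 0 0 0 0.18 0;-266 8 0 0 0 0.189 0;-266 8 0 0 0 0.189 0;-266 8 30 0 0 0.189 0;-266 8 60 0 0 0.189 0;-266 8 60 0 0 0.189 0;-266 8 60 0 0 0.189 0")

```text
time_s: 19.65
eef_pos: [0.5333, -0.1653, 0.0569]
eef_rot: [-0.0, 0.74, 0.672, 0.0]
wrist_force: [0.2, 0.4, 0.5]
opening: 1.002
grasp_force: 0.0
```

```bash
python3 - <<'E'
from h import *
delta(.5347,-.166,-.01,SY)
snap('wrist','w7.png');b=cv2.imread('pics/w7.png'); 
cv2.imwrite('pics/c7.png',cv2.resize(b,(480,360)))
E
```

```text
[-0.6  1.5 66.9] [-0.    -0.     0.001]
```

View pics/c7.png

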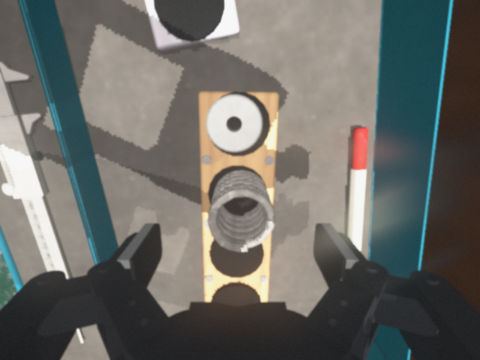

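The spring is centred between the fingers, and the marker is clear to the right. Descend and grip.

>>> carry_out(deltas="-1 1 20 0 0 0 0;-1 1 40 0 0 0 0;-1 1 55 0 0 0 0;-1 1 63 0 0 0 0;-1 1 66 0 0 0 0;-1 1 66 0 0 0 0.2;-1 1 66 0 0 0 0.4;-1 1 66 0 0 0 1;-1 1 66 0 0 0 1;-1 1 66 0 0 0 1;-1 1 66 0 0 0 1")

```text
time_s: 21.08
eef_pos: [0.5344, -0.1675, -0.0091]
eef_rot: [0.0, 0.741, 0.672, 0.0]
wrist_force: [0.3, 0.4, 6.2]
opening: 0.542
grasp_force: 61.3
```

```bash
python3 - <<'E'
from h import *
print(pose()[:3,3]);delta(.507,.0385,.09,BY)
E
```

```text
[ 0.53439189 -0.16745409 -0.00906684]
[202.3 -47.2 -99.1] [ 0.     0.    -0.189]
```

>>> carry_out(deltas="0 0 -20 0 0 0 1;0 0 -50 0 0 0 1;0 0 -80 0 0 0 1;30 -7 -85 0 0 -0.03 1;70 -17 -85 0 0 -0.07 1;110 -27 -85 0 0 -0.11 1;150 -36 -85 0 0 -0.15 1;185 -44 -85 0 0 -0.18 1;202 -47 -85 0 0 -0.189 1;202 -47 -85 0 0 -0.189 1;202 -47 -60 0 0 -0.189 1;202 -47 -30 0 0 -0.189 1")

```text
time_s: 22.58
eef_pos: [0.5079, 0.0369, 0.0203]
eef_rot: [0.001, 0.674, 0.738, 0.0]
wrist_force: [0.3, -0.4, -0.8]
opening: 0.542
grasp_force: 61.5
```

>>> carry_out(deltas="0 0 15 0 0 0 1;0 0 22 0 0 0 1;0 0 22 0 0 0 1;0 0 22 0 0 0 1")

```text
time_s: 23.08
eef_pos: [0.5073, 0.0383, -0.0009]
eef_rot: [0.0, 0.674, 0.739, 0.0]
wrist_force: [0.0, 0.5, 0.3]
opening: 0.539
grasp_force: 61.6
```

```bash
python3 - <<'E'
from h import *
delta(.507,.0385,-.009,BY)
E
```

```text
[ 0.2 -0.3  8.1] [ 0.001 -0.    -0.   ]
```

>>> carry_out(deltas="0 0 5 0 0 0 1;0 0 7.5 0 0 0 1;0 0 7.5 0 0 0 1;0 0 7.5 0 0 0 0.8;0 0 7.5 0 0 0 0.4;0 0 7.5 0 0 0 0;0 0 7.5 0 0 0 0;0 0 -20 0 0 0 0;0 0 -60 0 0 0 0;0 0 -100 0 0 0 0;0 0 -120 0 0 0 0;0 0 -120 0 0 0 0")

```text
time_s: 24.58
eef_pos: [0.508, 0.0382, 0.1199]
eef_rot: [0.001, 0.674, 0.739, 0.001]
wrist_force: [0.5, -1.2, -0.6]
opening: 0.999
grasp_force: 0.0
```

```bash
python3 - <<'E'
from h import *
delta(.5373,-.109,.04,SY)
E
```

```text
[-149.3   15.4   80. ] [ 0.003 -0.     0.189]
```

>>> carry_out(deltas="-40 4 0 0 0 0.05 0;-85 9 0 0 0 0.1 0;-125 13 0 0 0 0.15 0;-149 15 0 0 0 0.189 0;-149 15 0 0 0 0.189 0;-149 15 35 0 0 0.189 0;-149 15 70 0 0 0.189 0;-149 15 100 0 0 0.189 0;-149 15 120 0 0 0.189 0;-149 15 120 0 0 0.189 0;-149 15 120 0 0 0.189 0;-149 15 120 0 0 0.189 0")

```text
time_s: 26.08
eef_pos: [0.5359, -0.1085, -0.0008]
eef_rot: [0.0, 0.74, 0.672, 0.0]
wrist_force: [0.4, -0.3, 0.7]
opening: 1.0
grasp_force: 0.0
```

```bash
python3 - <<'E'
from h import *
delta(.5373,-.109,-.018,SY)
a,_=snap('side','s8.png');b,_=snap('wrist','w8.png')
cv2.imwrite('pics/c8.png',np.hstack([cv2.resize(a[220:360,260:410],(450,420),interpolation=2),cv2.resize(b[100:480,160:470],(343,420),interpolation=2)]))
E
```

```text
[-0.4  1.4 17.2] [ 0.001 -0.     0.   ]
```

View pics/c8.png

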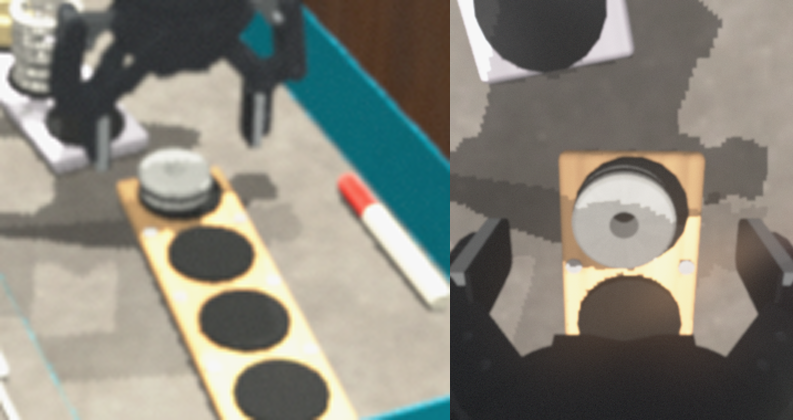

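The piston is centred between the open fingers, and the spring stands upright on its pad. Descend and grip.

>>> carry_out(deltas="0 1 8 0 0 0 0;0 1 14 0 0 0 0;0 1 17.5 0 0 0 0;0 1 17.5 0 0 0 0;0 1 17.5 0 0 0 0.2;0 1 17.5 0 0 0 0.4;0 1 17.5 0 0 0 1;0 1 17.5 0 0 0 1;0 1 17.5 0 0 0 1;0 1 17.5 0 0 0 1")

```text
time_s: 27.42
eef_pos: [0.5397, -0.1098, -0.0157]
eef_rot: [0.003, 0.741, 0.672, 0.001]
wrist_force: [-1.0, 3.2, 19.3]
opening: 0.479
grasp_force: 68.9
```

```bash
python3 - <<'E'
from h import *
print(pose()[:3,3]);delta(.512,-.0215,.05,BY)
E
```

```text
[ 0.53968212 -0.10984279 -0.01571349]
[ 85.2 -35.7 -66. ] [ 0.006  0.002 -0.189]
```

Fingertips press lightly on the rubber pad, but the piston is gripped (19 N, well below limits). Lift gently.

>>> carry_out(deltas="0 0 -3 0 0 0 1;0 0 -10 0.003 0 0 1;0 0 -30 0.006 0 0 1;0 0 -60 0.006 0 0 1;0 0 -65 0.006 0 0 1;0 0 -65 0.006 0 0 1")

```text
time_s: 28.18
eef_pos: [0.5358, -0.1085, 0.0452]
eef_rot: [-0.003, 0.741, 0.672, -0.002]
wrist_force: [-1.0, -0.0, -1.2]
opening: 0.477
grasp_force: 60.8
```

```bash
python3 - <<'E'
from h import *
delta(.512,-.0215,.05,BY)
a,_=snap('side','s9.png');b,_=snap('wrist','w9.png')
cv2.imwrite('pics/c9.png',np.hstack([cv2.resize(a[200:340,260:410],(450,420),interpolation=2),cv2.resize(b[100:480,160:470],(343,420),interpolation=2)]))
E
```

```text
[ 84.3 -32.2  -4.5] [-0.007 -0.001 -0.189]
```

View pics/c9.png

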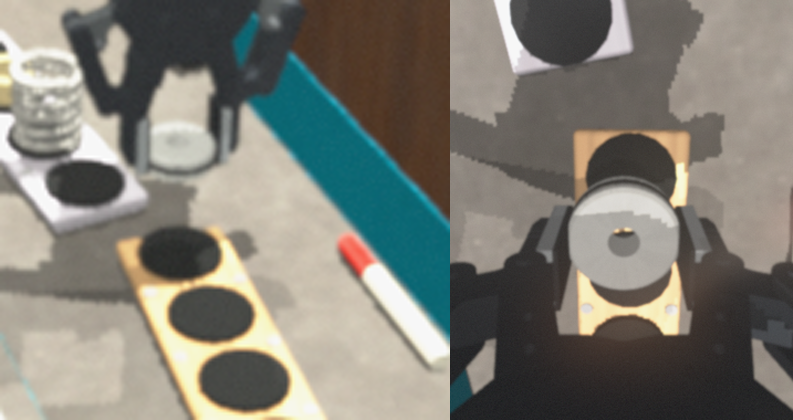

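The piston is held level. Carry it to the rightmost pad.

>>> carry_out(deltas="25 -10 0 -0.003 0 -0.05 1;55 -21 0 -0.007 0 -0.11 1;78 -30 0 -0.007 0 -0.17 1;84 -32 0 -0.007 0 -0.189 1;84 -32 0 -0.007 0 -0.189 1;84 -32 25 -0.007 0 -0.189 1;84 -32 45 -0.007 0 -0.189 1;84 -32 52 -0.007 0 -0.189 1;84 -32 52 -0.007 0 -0.189 1;84 -32 52 -0.007 0 -0.189 1")

```text
time_s: 29.52
eef_pos: [0.5129, -0.0223, -0.0054]
eef_rot: [0.0, 0.674, 0.739, 0.001]
wrist_force: [1.0, -0.6, -2.4]
opening: 0.475
grasp_force: 60.8
```

```bash
python3 - <<'E'
from h import *
delta(.512,-.0215,-.0145,BY)
E
```

```text
[ 0.9 -0.8  9.1] [ 0.002 -0.001 -0.   ]
```

>>> carry_out(deltas="1 -1 4 0 0 0 1;1 -1 7.5 0 0 0 1;1 -1 8.5 0 0 0 1;1 -1 8.5 0 0 0 1;1 -1 8.5 0 0 0 0.8;1 -1 8.5 0 0 0 0.4;1 -1 8.5 0 0 0 0;1 -1 8.5 0 0 0 0;1 -1 -15 0 0 0 0;1 -1 -60 0 0 0 0;1 -1 -110 0 0 0 0;1 -1 -160 0 0 0 0")

```text
time_s: 31.02
eef_pos: [0.5107, -0.021, 0.1554]
eef_rot: [-0.0, 0.674, 0.739, 0.001]
wrist_force: [0.9, -0.3, -0.3]
opening: 0.999
grasp_force: 0.0
```

>>> carry_out(deltas="-50 0 0 0 0 0 0;-100 0 -20 0 0 0 0;-150 0 -40 0 0 0 0;-150 0 -40 0 0 0 0")

```text
time_s: 31.52
eef_pos: [0.5258, -0.1744, 0.1957]
eef_rot: [0.002, 0.675, 0.737, 0.001]
wrist_force: [0.8, 0.9, -0.5]
opening: 1.004
grasp_force: 0.0
```

```bash
python3 - <<'E'
from h import *
a,_=snap('side','s10.png');b,_=snap('top','t10.png')
cv2.imwrite('pics/c10.png',np.hstack([cv2.resize(a[190:300,210:340],(325,275),interpolation=2),cv2.resize(b[195:305,155:345],(475,275),interpolation=2)]))
E
```

```text
(no output)
```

View pics/c10.png

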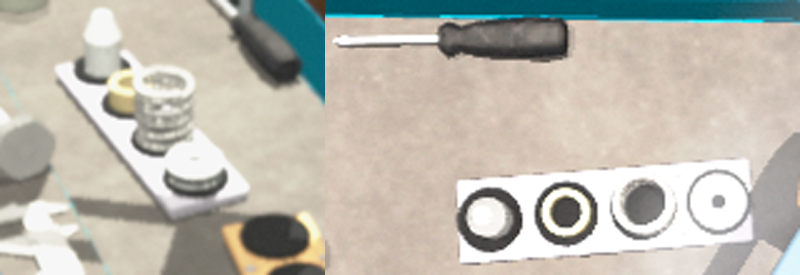

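All four stand upright and centred on their pads: bullet (488,217), bush (566,213), spring (643,206), piston (718,201). Each is within about 1 px (2 mm) of its pad centre, and the screwdriver is untouched. Handing in.

```bash
python3 -c "
from bench import ctrl
print(ctrl.hand_in())"
```

```text
the job is handed in; nothing more can be done
None
```

The job is handed in at about 32 s: bullet, bush, spring and piston stand upright left to right on the aluminium rack, each within about 2 mm of its pad centre by the last camera look, and the screwdriver and marker were not touched (no verdict was returned).

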